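# Set out the foot-care things on the bathroom rack

### The arm

A 7-joint arm with a two-finger parallel gripper is mounted at the origin on the work surface. World frame = base frame: x ahead of the robot, y to its left, z up, the work surface at z = 0. Lengths are in m, angles in rad, forces in N, time in s.
With the tool pointing down it reaches from about 0.425 to 1.025 m from the base axis. Payload 3.6 kg.
Tool frame: the origin (TCP) lies at the very end of the fingers, on their centre line; the grasp point (between the pads) lies ctrl.pinch_z behind it (ctrl.pinch_z is the distance from the TCP to the grasp point, in m); z points along the fingers, y is the direction in which the jaws open and shut (so a half turn about z gives the same grasp; the last joint's range is limited). The gripper opens to 85 mm and grips with 20 to 120 N. Pads are 22 mm wide; open, the fingers measure 114 mm over their backs; the gripper's body (76 mm by 85 mm) begins 54 mm behind the grasp point. The pads swing forward as they close: fully open they stand 13 mm farther back than shut.
Start: joints at [-1.317, 0.591, 0.048, 1.609, -0.033, 0.943, -0.034], TCP at [0.247, 0.682, 0.231] pointing down, gripper open.
Joint ranges: [-2.69, 2.69], [-0.47, 2.24], [-1.27, 1.36], [0.19, 2.51], [-1.53, 4.68], [0.08, 2.07], [-3.09, 3.09]. Speed limits (rad/s): [2.57, 2.57, 3.14, 3.14, 3.14, 3.14, 3.14].

### API

Orientations are given as a 3x3 rotation matrix whose columns are the frame's x, y, z axes.
In Python, from rig import ctrl gives the robot as it stands.
- The arm moves only by the tool carry_out, never from a script. Its argument "steps" is a list of rows, each a list of 2 entries, a list of its own where there are three numbers: the shift along the tool's x, y, z in units of 100 mm (1.0 is 100 mm), then the turn, a rotation vector about the tool's x, y, z in units of pi rad (1.0 is pi rad). A call has 1 to 20 rows; each row is the pose to reach, as a shift and turn from the pose commanded when the call began, along the tool's axes at that moment, turning the shorter way round; what a row does not reach only later rows make up. A row lasts 1/12 s, in which the tool goes at most 41.7 mm and 7.16 degrees, less where a joint would pass 70% of its speed; a pose out of reach is approached as far as the arm can. A call with a number of a shift or a turn outside -1 to 1 is refused whole. A call with a gripper value outside its range is refused whole. "jaw" is the opening, from -1 (shut) to 1 (fully open), set as the call begins (left out, the last holds). The fingers move at their own pace and stop on an object; the grip force is fixed at half the most. Time passes only in rows, so rows that repeat a pose let the fingers close. It gives the time, the measured TCP pose, the force and the opening at its end, in the units of the state.
- ctrl.get_obs(): the state, without advancing time (a new reading comes with each control period).
- ctrl.grab_frame(name): name is "scene" or "top" or "wrist"; returns the picture (480x640x3 uint8, blue, green, red); there is no depth.
- ctrl.camera_info(name): a dict with "vertical_fov" (degrees; the focal length in pixels is half the picture's height over the tangent of half this angle, whatever the lens; pixels are square), "cx", "cy" (the principal point, pixels), "xyz" and "orientation" of the camera in the world; the wrist camera has in their place "mount" (4x4, takes a point from camera to tool coordinates, whose origin is the TCP and whose axes are the flange's). Camera axes: x right, y up, looking along -z (the intrinsics and any distortion apply to the point x, -y, -z); pixel columns grow to the right and rows downward; lengths in m; the calibration is good to about 2 mm. A picture is of the moment at which its call begins: read the wrist's pose just before it. camera_info takes no time and is no camera call.
- ctrl.job_done(): hands the job in, once; it reports no verdict.
The state is a dict: "time": time; "joint_pos": joint angles; "dq": joint speeds; "tau": joint torques, N m; "tool_pos": TCP position; "eef_rot": TCP orientation; "force": force on the tool from outside, world axes, zero at the start; "torque": the same for the moment, N m; "finger_gap": finger opening in m.
Only numpy, scipy, OpenCV 4.12 (cv2) and the standard library are available. Lean on these libraries where they do the work, as an engineer would, in place of code of your own. Each camera call takes 0.05 s, during which the arm holds its last target. There are 200 camera calls.

### The job

Set out the foot-care things on the slatted rack, on which a mug and a bottle already stand: put the soap box in line with the mug and the bottle, midway between them and lengthwise along the row, then lay the toe separators centred on top of it, lengthwise like the box. In the front lane of the rack, the half nearer the robot, lay the nail clipper squarely in front of the mug and the hair brush (bristles down) squarely in front of the bottle, each centred on what it lies in front of, in the middle of the lane and parallel to the rack's front edge. Leave the mug, the bottle, the cream jar and the pumice stone standing where they are.

Things in the scene. Friction and masses are not known exactly. Their poses are not given: they have to be found in the camera images.
- rack: Fixed low slatted stainless rack, 220 deep (its x, pointing away from the robot) by 420 wide (its y, to the robot's left), flat top 40 mm above its origin; the origin is the centre of its underside, on the counter. A flush black bar, 24 wide, runs along y through the middle and parts the back row (centre line at rack x = +50 mm) from the front lane (middle at rack x = -55 mm, nearer the robot). It stands at another place and a slightly different yaw each time.
- mug: White ceramic mug, 72 mm across and 85 high, handle pointing away from the robot and reaching 66 mm from its axis; origin at the centre of its underside. Loose, stands in the back row of the rack at rack x = +50 mm and at rack y = +110 or -110 mm: it and the bottle swap sides from start to start. Not to be moved.
- bottle: Round white plastic bottle with a paper label and steel cap, 54 mm across and 110 high; origin at the centre of its underside. Loose, stands in the rack's back row at x = +50 mm, at 110 mm to the other side of the rack's middle from the mug. Not to be moved.
- soap_box: Closed soap travel box of white plastic with a grey sliding lid (does not move), 100 (its x) by 60 (its y) by 34 mm high; origin at the centre of its underside, z up. Flat top. Starts on the counter; 0.10 to 0.18 kg; centre of mass at the middle.
- separators: Pair of firm moulded toe separators joined back to back, one rigid piece: an 84 mm spine along its x, 16 wide, with four lugs (13 wide, at x = -33, -11, 11 and 33 mm) to each side, 50 mm over the lugs along its y, 18 high; origin at the centre of its underside. Can be gripped across the lugs. Starts on the counter; about 0.05 kg.
- clipper: Long-reach toenail clipper lying flat, 160 long along its x: a handle 100 long, 20 wide and 14 high from x = -80 to +20 mm, then a slim steel shank and a jaw 18 wide up to x = +80 mm. Origin at the middle of its length, on its underside; centre of mass within 5 mm of it. Starts on the counter; about 0.09 kg.
- brush: Hair brush lying bristles down, 164 long along its x: round-ended head of clear acrylic (looks pale) over a dark bristle pad, 50 wide, 30 high, from x = 0 to +82 mm, straight-sided and good to grip across from x = 15 to 57; handle 20 wide from x = -82 to 0, 18 mm clear of the surface. Origin at mid-length, at the bristle tips; centre of mass at x = +32 mm. Starts on the counter; about 0.1 kg.
- jar: Bystander: small cream jar, amber glass with dark lid, 38 across and 32 high, loose on the counter among the things; origin at the centre of its underside. Leave alone.
- pumice: Bystander: grey pumice stone, 55 by 36 by 26 mm, loose on the counter among the things; origin at the centre of its underside. Leave alone.

How it is judged:
By the outcome, as a careful person would: the job done as asked, in the order asked, and still so for the second after the job is handed in, with the robot touching nothing.
It also fails if it takes over 109 s, if anything falls off the work surface, if the arm or the gripper's body presses on something with over 40 N, if the wrist force passes 120 N, or if a joint passes its speed limit or range.

## Working session

There is one attempt and no reset: what is moved stays moved. The work goes in short steps, Python scripts to look and compute and a tool call to move; the robot and the scene stay as the last step left them, time stands still between calls to the robot, and variables do not carry over. Pictures are saved under pics/ and viewed, about 12 in all and at most 16, crops included, and the job is handed in when it is done.

Besides the shell and the picture viewer there is one more tool, called as a command line: name --argument value ..., lists and objects as JSON in quotes. carry_out: Moves the arm, as the interface text tells. Its arguments: {"type":"object","properties":{"steps":{"type":"array","items":{"type":"array"}},"jaw":{"type":"number"}},"required":["steps"]}

```bash
ls; mkdir -p pics; python3 - <<'E'
from rig import ctrl
import cv2,numpy as np
np.set_printoptions(precision=4,suppress=True)
print(ctrl.pinch_z)
for n in("scene","top","wrist"):print(n,ctrl.camera_info(n))
o=ctrl.get_obs();print(o)
for n in("top","scene"):cv2.imwrite(f"pics/{n}0.png",ctrl.grab_frame(n))
E
```

```text
pics
0.0187
scene {'vertical_fov': 42.482218556990965, 'cx': 325.2997171309367, 'cy': 244.1396484184568, 'xyz': array([ 1.152 , -0.5251,  0.9524]), 'orientation': array([[ 0.6469, -0.5777,  0.4978],
       [ 0.7624,  0.4736, -0.4411],
       [ 0.0191,  0.6648,  0.7468]])}
top {'vertical_fov': 44.115097578113684, 'cx': 323.47306228468085, 'cy': 236.11148447030874, 'xyz': array([ 0.2834, -0.004 ,  1.4937]), 'orientation': array([[ 0.0618,  0.977 , -0.2041],
       [-0.9981,  0.0605, -0.0123],
       [ 0.0004,  0.2045,  0.9789]])}
wrist {'vertical_fov': 60.88743645237084, 'cx': 315.0542826522756, 'cy': 231.98758214378805, 'mount': array([[-0.0007,  0.9655,  0.2602,  0.065 ],
       [ 1.    ,  0.0007,  0.0001,  0.0004],
       [-0.0001,  0.2602, -0.9655, -0.1424],
       [ 0.    ,  0.    ,  0.    ,  1.    ]])}
{'time': 0.0, 'joint_pos': array([-1.3165,  0.5921,  0.0483,  1.6098, -0.0333,  0.9427, -0.0337]), 'dq': array([ 0.001 , -0.0005, -0.0023, -0.0019,  0.002 , -0.0006, -0.0002]), 'tau': array([ -0.0001, -54.8692,   1.5465, -19.8126,   0.0094,   0.0086,
         0.    ]), 'tool_pos': array([0.2468, 0.6808, 0.2301]), 'eef_rot': array([[-0.9402,  0.3407, -0.0006],
       [ 0.3407,  0.9402, -0.0021],
       [-0.0001, -0.0022, -1.    ]]), 'force': array([-0.1636, -0.499 , -0.7442]), 'torque': array([0.0359, 0.0434, 0.0289]), 'finger_gap': 0.08554220722694444}
```

View pics/top0.png

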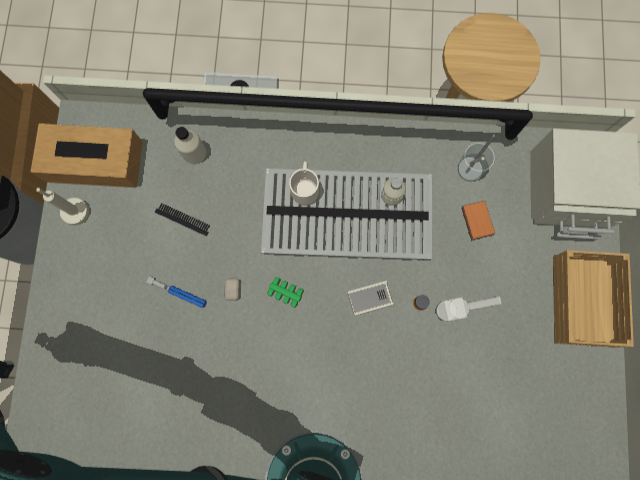

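View pics/scene0.png

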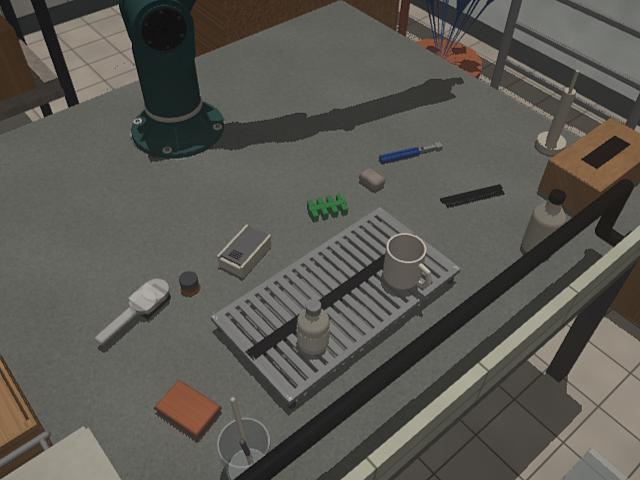

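```bash
cat > h.py <<'E'
import numpy as np,cv2
from rig import ctrl
np.set_printoptions(precision=4,suppress=True)
def cam(n,obs=None):
    c=ctrl.camera_info(n)
    if n=="wrist":
        M=np.array(c["mount"]);R=np.array(obs["eef_rot"]);p=np.array(obs["tool_pos"])
        Rc=R@M[:3,:3];t=p+R@M[:3,3]
    else: Rc=np.array(c["orientation"]);t=np.array(c["xyz"])
    return 240/np.tan(np.radians(c["vertical_fov"])/2),c["cx"],c["cy"],Rc,t
def ray(C,px,z):
    f,cx,cy,R,t=C;px=np.atleast_2d(px).astype(float)
    d=np.c_[(px[:,0]-cx)/f,-(px[:,1]-cy)/f,-np.ones(len(px))]@R.T
    z=np.broadcast_to(z,len(px))
    return t+d*((z-t[2])/d[:,2])[:,None]
def proj(C,P):
    f,cx,cy,R,t=C;q=(np.atleast_2d(P)-t)@R
    return np.c_[cx-f*q[:,0]/q[:,2],cy+f*q[:,1]/q[:,2]]
def mv(target,yaw=None,yawsym=True):
    """shift (100mm) in tool axes & turn about z (pi) to bring TCP to target, tool y axis at world angle yaw (deg)"""
    o=ctrl.get_obs();R=np.array(o["eef_rot"]);s=R.T@(np.array(target)-o["tool_pos"])/.1
    out="shift %s"%s.round(3)
    if yaw is not None:
        a=np.arctan2(R[1,1],R[0,1]);d=np.radians(yaw)-a
        d=(d+np.pi/2)%np.pi-np.pi/2
        out+=" turn_z %.4f"%(-d/np.pi)
    print(out,"tcp",o["tool_pos"],"yawY %.2f"%np.degrees(np.arctan2(R[1,1],R[0,1])),"gap %.4f"%o["finger_gap"],"t",o["time"], "q",np.array(o["joint_pos"]).round(2))
def rect(C,mask,z):
    n,l,s,c=cv2.connectedComponentsWithStats(mask.astype(np.uint8));i=1+s[1:,4].argmax()
    v,u=np.nonzero(l==i);P=ray(C,np.c_[u,v],z)[:,:2]
    (x,y),wh,a=cv2.minAreaRect((P*1000).astype(np.float32))
    m=P.mean(0);w,V=np.linalg.eigh(np.cov((P-m).T));
    return dict(box=(round(x,1),round(y,1)),wh=np.round(wh,1),a=round(a,1),mean=(m*1000).round(1),pca=round(np.degrees(np.arctan2(V[1,1],V[0,1])),1),n=len(v))
E
python3 - <<'E'
from h import *
im=cv2.imread("pics/top0.png");C=cam("top")
hsv=cv2.cvtColor(im,cv2.COLOR_BGR2HSV)
print("green",rect(C,(hsv[...,1]>120)&(abs(hsv[...,0].astype(int)-65)<20),.014))
print("blue",rect(C,(hsv[...,1]>120)&(abs(hsv[...,0].astype(int)-110)<12),.01))
a=cv2.resize(im[160:265,255:440],None,fx=4,fy=4,interpolation=cv2.INTER_CUBIC)
b=cv2.resize(im[268:333,140:510],None,fx=2,fy=2,interpolation=cv2.INTER_CUBIC)
cv2.imwrite("pics/c1.png",np.vstack([a,b]))
E
```

```text
green {'box': (444.2, 102.2), 'wh': array([82.2, 48. ]), 'a': 67.2, 'mean': array([444. , 102.3]), 'pca': np.float64(67.9), 'n': 474}
blue {'box': (418.1, 347.4), 'wh': array([99.4, 19.5]), 'a': 70.0, 'mean': array([418.2, 347.7]), 'pca': np.float64(69.9), 'n': 303}
```

View pics/c1.png

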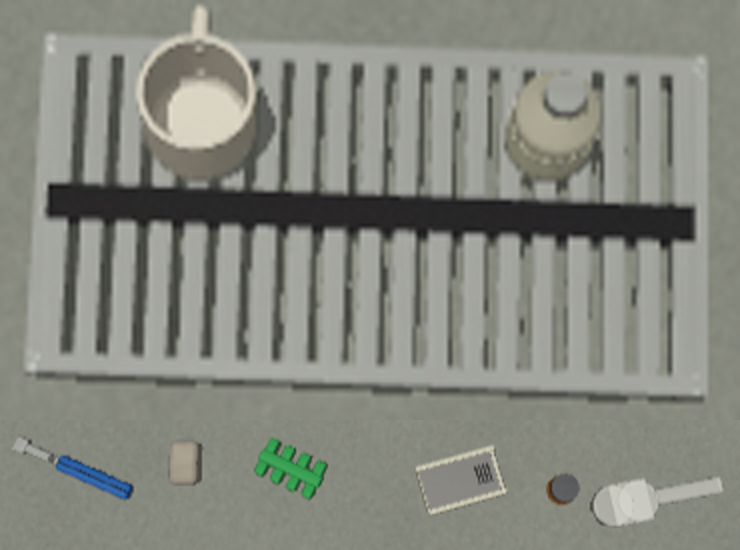

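```bash
python3 - <<'E'
from h import *
from scipy.optimize import least_squares
C=cam("top")
def fit(px,mod,z,x0):
    P=ray(C,px,z)[:,:2]*1000;mod=np.array(mod)
    def r(q):
        c,s=np.cos(q[2]),np.sin(q[2]);return (mod@np.array([[c,s],[-s,c]])+q[:2]-P).ravel()
    q=least_squares(r,x0).x;print("xy %.1f %.1f yaw %.2f"%(q[0],q[1],np.degrees(q[2])),"res",r(q).round(1));return q
a=np.array([[48,36],[705,57],[27,373],[704,396]])/4-.375+[255,160]
fit(a,[[110,210],[110,-210],[-110,210],[-110,-210]],.04,[600,0,0])
a=np.array([[47,200],[695,223]])/4+[255,160];print("bar",ray(C,a,.04))
b=(np.array([[417,467],[493,447],[505,492],[430,512]])-[0,420])/2+[140,268]
fit(b,[[50,30],[-50,30],[-50,-30],[50,-30]],.034,[450,-100,1.5])
b=(np.array([[592,505],[722,484],[626,502]])-[0,420])/2+[140,268]
print("brush tip,end,headmid",ray(C,b,.025))
b=(np.array([[13,443],[131,493],[185,463],[564,488]])-[0,420])/2+[140,268]
print("clip,pumice,jar",ray(C,b,[.01,.01,.026,.032]))
# mug rim and bottle base
a=np.array([[196,93],[568,92],[543,160]])/4+[255,160];print("mugrim,cap",ray(C,a,[.125,.15,.05]))
mv([.45,-.1,.2],90)
E
```

```text
xy 650.1 -42.2 yaw 1.53 res [ 0.3 -0.3 -0.5  1.3  0.3 -1.3 -0.1  0.3]
bar [[ 0.6449  0.1617  0.04  ]
 [ 0.6553 -0.2479  0.04  ]]
xy 440.1 -111.3 yaw 108.38 res [-56.1 -17.3 -55.2 -19.5  56.4  16.3  55.   20.5]
brush tip,end,headmid [[ 0.4195 -0.2744  0.025 ]
 [ 0.4554 -0.4346  0.025 ]
 [ 0.4258 -0.3162  0.025 ]]
clip,pumice,jar [[ 0.4536  0.4528  0.01  ]
 [ 0.4002  0.298   0.01  ]
 [ 0.4401  0.2316  0.026 ]
 [ 0.4376 -0.2382  0.032 ]]
mugrim,cap [[ 0.6955  0.0679  0.125 ]
 [ 0.7021 -0.1526  0.15  ]
 [ 0.6877 -0.1495  0.05  ]]
shift [-4.571 -6.649  0.317] turn_z -0.1107 tcp [0.2468 0.6809 0.2303] yawY 70.08 gap 0.0853 t 0.1 q [-1.32  0.59  0.05  1.61 -0.03  0.94 -0.03]
```

carry_out --steps '[[[-0.4,-0.3,0],[0,0,0.04]],[[-0.8,-0.6,0],[0,0,0.08]],[[-1,-0.75,0],[0,0,0.12]],[[-1,-0.75,0],[0,0,0.16]],[[-1,-0.75,0],[0,0,0.2]],[[-1,-0.75,0],[0,0,0.24]],[[-1,-0.75,0],[0,0,0.28]],[[-1,-0.75,0],[0,0,0.32]],[[-1,-0.75,0],[0,0,0.36]],[[-1,-0.75,0],[0,0,0.389]],[[-1,-0.75,0],[0,0,0.389]]]' --jaw 1

```text
time: 1.02
tool_pos: [0.315, 0.5768, 0.2306]
eef_rot: [[0.0, 1.0, -0.0], [1.0, -0.0, -0.001], [-0.001, -0.0, -1.0]]
force: [-0.1, -0.1, -0.4]
finger_gap: 0.0855
```

carry_out --steps '[[[-0.33,0.33,0],[0,0,0]],[[-0.66,0.66,0],[0,0,0]],[[-1,1,0],[0,0,0]],[[-1,1,0],[0,0,0]]]'

```text
time: 1.35
tool_pos: [0.4211, 0.4706, 0.2316]
eef_rot: [[0.004, 1.0, 0.003], [1.0, -0.004, -0.004], [-0.004, 0.003, -1.0]]
force: [0.4, -0.6, -0.0]
finger_gap: 0.0855
```

carry_out --steps '[[[-0.4,0,0],[0,0,0]],[[-0.8,0,0],[0,0,0]],[[-1,0,0],[0,0,0]]]'

```text
time: 1.6
tool_pos: [0.416, 0.3709, 0.2308]
eef_rot: [[0.001, 1.0, -0.002], [1.0, -0.001, -0.004], [-0.004, -0.002, -1.0]]
force: [0.6, -0.8, -0.0]
finger_gap: 0.0852
```

carry_out --steps '[[[-0.4,0,0],[0,0,0]],[[-0.8,0,0],[0,0,0]],[[-1,0,0],[0,0,0]]]'

```text
time: 1.85
tool_pos: [0.4151, 0.2713, 0.2311]
eef_rot: [[0.001, 1.0, -0.002], [1.0, -0.001, -0.003], [-0.003, -0.002, -1.0]]
force: [0.2, -0.0, 0.3]
finger_gap: 0.0853
```

carry_out --steps '[[[-0.4,0,0],[0,0,0]],[[-0.8,0,0],[0,0,0]],[[-1,0,0],[0,0,0]]]'

```text
time: 2.1
tool_pos: [0.4148, 0.172, 0.2312]
eef_rot: [[0.001, 1.0, -0.002], [1.0, -0.001, -0.002], [-0.002, -0.002, -1.0]]
force: [0.1, -0.2, -0.6]
finger_gap: 0.0852
```

carry_out --steps '[[[-0.4,0,0],[0,0,0]],[[-0.8,0,0],[0,0,0]],[[-1,0,0],[0,0,0]]]'

```text
time: 2.35
tool_pos: [0.4149, 0.0726, 0.2314]
eef_rot: [[0.001, 1.0, -0.001], [1.0, -0.001, -0.001], [-0.001, -0.001, -1.0]]
force: [0.2, 0.0, 0.1]
finger_gap: 0.0853
```

carry_out --steps '[[[-0.4,0.1,0],[0,0,0]],[[-0.8,0.2,0],[0,0,0]],[[-1,0.2,0],[0,0,0]]]'

```text
time: 2.6
tool_pos: [0.4379, -0.0275, 0.232]
eef_rot: [[0.001, 1.0, 0.004], [1.0, -0.001, -0.002], [-0.002, 0.004, -1.0]]
force: [0.3, -0.1, 0.3]
finger_gap: 0.0855
```

carry_out --steps '[[[-0.4,0,0],[0,0,0]],[[-0.8,0,0],[0,0,0]],[[-0.8,0,0],[0,0,0]],[[-0.8,0,0],[0,0,0]]]'

```text
time: 2.93
tool_pos: [0.4358, -0.1056, 0.2315]
eef_rot: [[0.003, 1.0, 0.0], [1.0, -0.003, -0.001], [-0.001, 0.0, -1.0]]
force: [-0.0, 1.6, -0.5]
finger_gap: 0.0852
```

```bash
python3 - <<'E'
from h import *
o=ctrl.get_obs();cv2.imwrite("pics/w1.png",ctrl.grab_frame("wrist"))
C=cam("wrist",o);print(o["tool_pos"],o["eef_rot"])
np.savez("w1.npz",**{"p":o["tool_pos"],"R":o["eef_rot"]})
print(proj(C,[[.440,-.111,.034],[.6,-.042,.04]]))
E
```

```text
[ 0.4358 -0.1056  0.2315] [[ 0.0034  1.      0.0003]
 [ 1.     -0.0034 -0.0007]
 [-0.0007  0.0003 -1.    ]]
[[318.9724 208.7942]
 [521.2547 123.9846]]
```

View pics/w1.png

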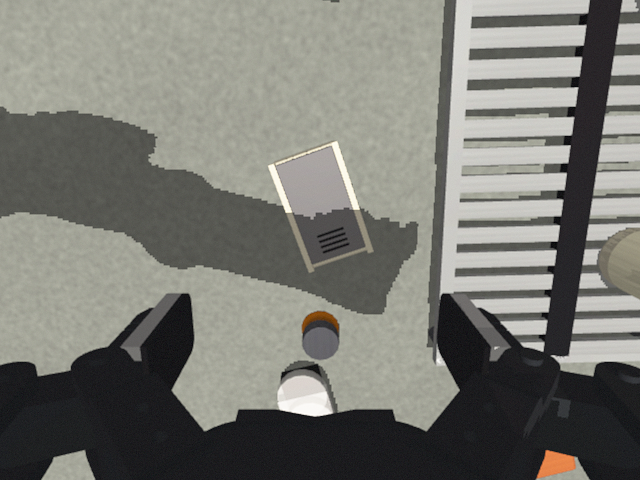

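```bash
python3 - <<'E'
from h import *
o=ctrl.get_obs();C=cam("wrist",o)
P=ray(C,[[269,165],[337,141],[372,251],[311,271]],.034)[:,:2]
print(P,P.mean(0))
(c,wh,a)=cv2.minAreaRect((P*1000).astype(np.float32));print(c,wh,a)
d=P[0]+P[1]-P[2]-P[3];yaw=np.degrees(np.arctan2(d[1],d[0]));print("long yaw",yaw)
q=ray(C,[[572,185],[555,353],[601,4]],.04);print("bar",q)   # bar left edge line pts
print("rack front edge",ray(C,[[462,0],[437,361]],.04))
print("jar",ray(C,[[320,335]],.032), "TCP px",proj(C,[o["tool_pos"]]))
m=P.mean(0);mv([*m,.1],yaw-90);mv([*m,.004],yaw-90)
E
```

```text
[[ 0.3987 -0.0718]
 [ 0.4545 -0.0525]
 [ 0.4863 -0.1463]
 [ 0.433  -0.1648]] [ 0.4431 -0.1088]
(442.7833251953125, -108.9701919555664) (59.08895492553711, 99.0906753540039) 19.08068084716797
long yaw 109.50881096867484
bar [[ 0.6476 -0.0876  0.04  ]
 [ 0.6572 -0.2428  0.04  ]
 [ 0.6471  0.0462  0.04  ]]
rack front edge [[ 0.5446  0.0489  0.04  ]
 [ 0.5493 -0.2511  0.04  ]]
jar [[ 0.4412 -0.2287  0.032 ]] TCP px [[313.0664 302.1117]]
shift [-0.053  0.073  1.313] turn_z -0.1083 tcp [ 0.4359 -0.1035  0.2313] yawY 0.01 gap 0.0854 t 2.9833 q [-0.31  0.27  0.54  2.23 -0.22  0.69  0.39]
shift [-0.054  0.073  2.273] turn_z -0.1083 tcp [ 0.4359 -0.1035  0.2313] yawY 0.01 gap 0.0854 t 2.9833 q [-0.31  0.27  0.54  2.23 -0.22  0.69  0.39]
```

carry_out --steps '[[[-0.075,0.06,0.3],[0,0,-0.04]],[[-0.075,0.06,0.6],[0,0,-0.08]],[[-0.075,0.06,0.9],[0,0,-0.1056]],[[-0.075,0.06,1.0],[0,0,-0.1056]],[[-0.075,0.06,1.0],[0,0,-0.1056]]]'

```text
time: 3.4
tool_pos: [0.4404, -0.1078, 0.1289]
eef_rot: [[-0.331, 0.944, -0.006], [0.944, 0.331, 0.002], [0.004, -0.005, -1.0]]
force: [0.1, 0.7, -0.7]
finger_gap: 0.0853
```

carry_out --steps '[[[0,0,0.2],[0,0,0]],[[0,0,0.4],[0,0,0]],[[0,0,0.5],[0,0,0]],[[0,0,0.5],[0,0,0]],[[0,0,0.5],[0,0,0]]]'

```text
time: 3.82
tool_pos: [0.4427, -0.1093, 0.0817]
eef_rot: [[-0.329, 0.944, 0.0], [0.944, 0.329, 0.0], [0.0, 0.0, -1.0]]
force: [-0.2, 0.5, -0.1]
finger_gap: 0.0852
```

```bash
python3 - <<'E'
from h import *
mv([.4425,-.111,.004],19)
o=ctrl.get_obs();cv2.imwrite("pics/w2.png",ctrl.grab_frame("wrist"))
E
```

```text
shift [-0.016 -0.008  0.777] turn_z 0.0011 tcp [ 0.4427 -0.1093  0.0817] yawY 19.20 gap 0.0852 t 3.8167 q [-0.03  0.54  0.24  2.32 -0.4   0.32  0.89]
```

View pics/w2.png

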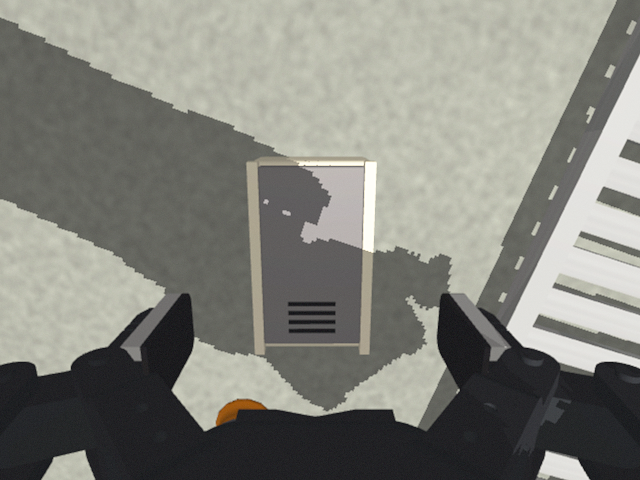

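```bash
python3 - <<'E'
from h import *
o=ctrl.get_obs();C=cam("wrist",o)
P=ray(C,[[247,161],[376,161],[369,353],[254,353]],.034)[:,:2];m=P.mean(0);d=P[0]+P[1]-P[2]-P[3]
print(P,m,np.degrees(np.arctan2(d[1],d[0])));mv([*m,.004],19)
E
```

```text
[[ 0.3984 -0.0741]
 [ 0.4546 -0.0545]
 [ 0.4875 -0.1488]
 [ 0.4305 -0.1685]] [ 0.4428 -0.1115] 109.0068477343213
shift [-0.017 -0.01   0.781] turn_z 0.0010 tcp [ 0.443  -0.1096  0.0821] yawY 19.17 gap 0.0853 t 3.8667 q [-0.04  0.54  0.24  2.32 -0.4   0.32  0.89]
```

carry_out --steps '[[[-0.02,-0.01,0.3],[0,0,0]],[[-0.02,-0.01,0.6],[0,0,0]],[[-0.02,-0.01,0.75],[0,0,0]],[[-0.02,-0.01,0.77],[0,0,0]],[[-0.02,-0.01,0.77],[0,0,0]]]'

```text
time: 4.28
tool_pos: [0.4423, -0.1125, 0.0046]
eef_rot: [[-0.327, 0.945, 0.0], [0.945, 0.327, 0.0], [0.0, 0.0, -1.0]]
force: [-0.3, -0.2, -0.0]
finger_gap: 0.0856
```

carry_out --steps '[[[0,0,0],[0,0,0]],[[0,0,0],[0,0,0]],[[0,0,0],[0,0,0]],[[0,0,0],[0,0,0]],[[0,0,0],[0,0,0]],[[0,0,0],[0,0,0]],[[0,0,0],[0,0,0]],[[0,0,0],[0,0,0]]]' --jaw -1

```text
time: 4.95
tool_pos: [0.4428, -0.1127, 0.0059]
eef_rot: [[-0.327, 0.945, 0.003], [0.945, 0.327, -0.001], [-0.001, 0.002, -1.0]]
force: [-0.1, 0.2, 6.0]
finger_gap: 0.0588
```

carry_out --steps '[[[0,0,-0.2],[0,0,0]],[[0,0,-0.5],[0,0,0]],[[0,0,-0.8],[0,0,0]],[[0,0,-1],[0,0,0]],[[0,0,-1],[0,0,0]]]'

```text
time: 5.37
tool_pos: [0.4443, -0.113, 0.1084]
eef_rot: [[-0.327, 0.945, 0.008], [0.945, 0.327, -0.001], [-0.004, 0.007, -1.0]]
force: [1.3, 0.5, -0.8]
finger_gap: 0.0591
```

```bash
python3 - <<'E'
from h import *
mv([.7,-.041,.05],1.5)
o=ctrl.get_obs();im=ctrl.grab_frame("wrist");s=ctrl.grab_frame("scene")
cv2.imwrite("pics/w3.png",np.hstack([cv2.resize(im,(400,300)),cv2.resize(s,(400,300))]))
E
```

```text
shift [-0.153  2.648  0.605] turn_z 0.0976 tcp [ 0.4443 -0.113   0.1084] yawY 19.07 gap 0.0591 t 5.3667 q [-0.08  0.49  0.3   2.3  -0.39  0.38  0.88]
```

View pics/w3.png

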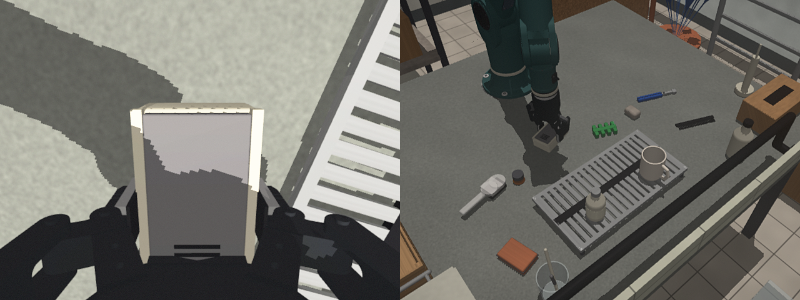

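carry_out --steps '[[[0.24,0.4,0],[0,0,0.035]],[[0.475,0.8,0],[0,0,0.07]],[[0.475,0.8,0],[0,0,0.0976]],[[0.475,0.8,0],[0,0,0.0976]]]'

```text
time: 5.8
tool_pos: [0.5046, -0.0374, 0.103]
eef_rot: [[-0.031, 1.0, 0.001], [1.0, 0.031, 0.001], [0.001, 0.001, -1.0]]
force: [0.3, -0.6, -0.8]
finger_gap: 0.059
```

carry_out --steps '[[[0,0.3,0],[0,0,0]],[[0,0.6,0],[0,0,0]],[[0,0.95,0],[0,0,0]],[[0,0.95,0],[0,0,0]],[[0,0.95,0],[0,0,0]]]'

```text
time: 6.22
tool_pos: [0.5978, -0.0397, 0.1031]
eef_rot: [[-0.027, 1.0, -0.001], [1.0, 0.027, -0.001], [-0.001, -0.001, -1.0]]
force: [-0.9, -0.4, -1.7]
finger_gap: 0.059
```

```bash
python3 - <<'E'
from h import *
mv([.7,-.042,.048],1.5)
o=ctrl.get_obs();im=ctrl.grab_frame("wrist");C=cam("wrist",o)
R=lambda x,y,z:[.650+x*.99966-y*.02618,-.0422+x*.02618+y*.99966,z]
for q in [(-.012,-.2,.04),(-.012,.2,.04),(.012,-.2,.04),(.012,.2,.04),(-.11,.21,.04),(-.11,-.21,.04),(.11,.21,.04),(.11,-.21,.04)]:
    p=proj(C,[R(*q)])[0];cv2.circle(im,tuple(int(round(v)) for v in p),3,(0,0,255),1);
for y,r,zz in((.11,.036,.125),(-.11,.027,.04)):
  for t in range(0,360,20):
    p=proj(C,[R(.05+r*np.cos(np.radians(t)),y+r*np.sin(np.radians(t)),zz)])[0]
    cv2.circle(im,tuple(int(round(v)) for v in p),1,(0,0,255),-1)
cv2.imwrite("pics/w4.png",im)
E
```

```text
shift [-0.05   1.022  0.55 ] turn_z 0.0003 tcp [ 0.5978 -0.0397  0.1031] yawY 1.56 gap 0.0590 t 6.2167 q [-0.32  0.65  0.44  2.   -0.48  0.59  0.48]
```

View pics/w4.png

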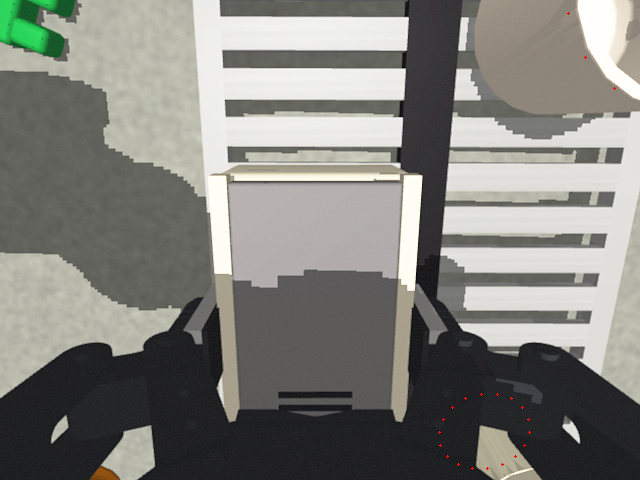

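```bash
python3 - <<'E'
from h import *
o=ctrl.get_obs();C=cam("wrist",o);print(o["tool_pos"])
px=[[411,2],[402,150],[461,2],[441,240],[195,2],[207,180],[638,120],[600,370]]
P=ray(C,px,.04)[:,:2];c,s=np.cos(np.radians(1.5)),np.sin(np.radians(1.5))
print((P-[.650,-.0422])@np.array([[c,-s],[s,c]])*1000)
E
```

```text
[ 0.5955 -0.0399  0.1029]
[[ -10.4125  121.927 ]
 [ -10.8879   56.2317]
 [  12.1562  121.8941]
 [  12.0188    9.981 ]
 [-108.0756  122.0694]
 [-108.2523   41.434 ]
 [ 102.4303   70.4311]
 [ 108.9352  -67.3484]]
```

carry_out --steps '[[[-0.05,0.25,0],[0,0,0]],[[-0.05,0.5,0],[0,0,0]],[[-0.05,0.75,0.1],[0,0,0]],[[-0.05,1.0,0.2],[0,0,0]],[[-0.05,1.0,0.3],[0,0,0]],[[-0.05,1.0,0.3],[0,0,0]],[[-0.05,1.0,0.3],[0,0,0]]]'

```text
time: 6.85
tool_pos: [0.6935, -0.0421, 0.0726]
eef_rot: [[-0.025, 1.0, -0.006], [1.0, 0.025, 0.0], [0.0, -0.006, -1.0]]
force: [-0.2, -0.5, -1.8]
finger_gap: 0.0587
```

```bash
python3 - <<'E'
from h import *
mv([.7015,-.0425,.0475],1.5)
E
```

```text
shift [-0.006  0.081  0.251] turn_z -0.0004 tcp [ 0.6935 -0.0421  0.0726] yawY 1.42 gap 0.0587 t 6.85 q [-0.28  0.79  0.44  1.78 -0.49  0.69  0.45]
```

carry_out --steps '[[[0,0.08,0.06],[0,0,0]],[[0,0.08,0.12],[0,0,0]],[[0,0.08,0.18],[0,0,0]],[[0,0.08,0.22],[0,0,0]],[[0,0.08,0.25],[0,0,0]],[[0,0.08,0.25],[0,0,0]],[[0,0.08,0.25],[0,0,0]]]'

```text
time: 7.43
tool_pos: [0.7048, -0.0412, 0.0491]
eef_rot: [[-0.026, 1.0, -0.0], [1.0, 0.026, 0.0], [0.0, -0.0, -1.0]]
force: [0.5, 0.9, -1.1]
finger_gap: 0.0591
```

```bash
python3 - <<'E'
from h import *
mv([.7015,-.0425,.0475],1.5);print(ctrl.get_obs()["force"])
E
```

```text
shift [-0.012 -0.033  0.016] turn_z -0.0000 tcp [ 0.7048 -0.0412  0.0491] yawY 1.49 gap 0.0591 t 7.4333 q [-0.27  0.83  0.42  1.76 -0.51  0.66  0.46]
[ 0.5159  0.8929 -1.1217]
```

carry_out --steps '[[[-0.01,-0.03,0.01],[0,0,0]],[[-0.01,-0.03,0.02],[0,0,0]],[[-0.01,-0.03,0.03],[0,0,0]],[[-0.01,-0.03,0.035],[0,0,0]],[[-0.01,-0.03,0.035],[0,0,0]]]'

```text
time: 7.85
tool_pos: [0.7021, -0.0425, 0.0461]
eef_rot: [[-0.026, 1.0, 0.0], [1.0, 0.026, 0.0], [0.0, 0.0, -1.0]]
force: [-1.5, -0.1, 1.5]
finger_gap: 0.0591
```

carry_out --steps '[[[0,0,0],[0,0,0]],[[0,0,0],[0,0,0]],[[0,0,0],[0,0,0]],[[0,0,0],[0,0,0]],[[0,0,0],[0,0,0]]]' --jaw 0.8

```text
time: 8.27
tool_pos: [0.7022, -0.0423, 0.0458]
eef_rot: [[-0.026, 1.0, 0.0], [1.0, 0.026, 0.0], [-0.0, 0.0, -1.0]]
force: [-0.3, -0.5, -0.2]
finger_gap: 0.0769
```

carry_out --steps '[[[0,0,-0.2],[0,0,0]],[[0,0,-0.5],[0,0,0]],[[0,0,-0.9],[0,0,0]],[[0,0,-1],[0,0,0]]]'

```text
time: 8.6
tool_pos: [0.7057, -0.0436, 0.1517]
eef_rot: [[-0.026, 1.0, 0.009], [1.0, 0.026, -0.001], [-0.001, 0.009, -1.0]]
force: [0.5, -0.2, 1.6]
finger_gap: 0.0765
```

carry_out --steps '[[[0,-0.3,-0.2],[0,0,0]],[[0,-0.6,-0.4],[0,0,0]],[[0,-1,-0.6],[0,0,0]],[[0,-1,-0.6],[0,0,0]],[[0,-1,-0.6],[0,0,0]]]'

```text
time: 9.02
tool_pos: [0.6004, -0.0455, 0.2072]
eef_rot: [[-0.024, 1.0, 0.001], [1.0, 0.024, 0.001], [0.001, 0.001, -1.0]]
force: [1.3, 0.6, -0.1]
finger_gap: 0.0766
```

```bash
python3 - <<'E'
from h import *
o=ctrl.get_obs();im=ctrl.grab_frame("wrist");t=ctrl.grab_frame("top")
print(repr(o["tool_pos"]),repr(o["eef_rot"]))
np.savez("w5.npz",p=o["tool_pos"],R=o["eef_rot"])
cv2.imwrite("pics/w5.png",im);cv2.imwrite("pics/t5.png",t)
mv([.444,.102,.1],67.9-90)
E
```

```text
array([ 0.6004, -0.0455,  0.2072]) array([[-0.0243,  0.9997,  0.001 ],
       [ 0.9997,  0.0243,  0.0011],
       [ 0.001 ,  0.001 , -1.    ]])
shift [ 1.507 -1.552  1.058] turn_z 0.1312 tcp [ 0.603  -0.0446  0.2061] yawY 1.52 gap 0.0773 t 9.1167 q [-0.39  0.52  0.55  1.93 -0.38  0.79  0.4 ]
```

View pics/w5.png

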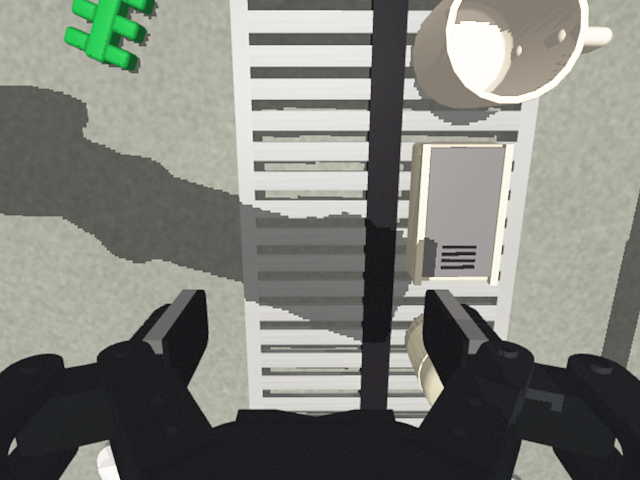

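```bash
python3 - <<'E'
from h import *
d=np.load("w5.npz");o=dict(tool_pos=d["p"],eef_rot=d["R"]);C=cam("wrist",o)
P=ray(C,[[421,145],[514,145],[497,284],[421,278]],.074)[:,:2];m=P.mean(0);e=P[0]+P[1]-P[2]-P[3]
print("box",P,m,np.degrees(np.arctan2(e[1],e[0])))
a=np.radians(1.5);Rr=np.array([[np.cos(a),-np.sin(a)],[np.sin(a),np.cos(a)]])
print("bar/edge in rack",((ray(C,[[374,2],[367,190],[409,2],[396,190],[231,2],[243,190]],.04)[:,:2]-[.6515,-.042])@Rr*1000).round(1))
im=cv2.imread("pics/t5.png");cv2.imwrite("pics/t5c.png",cv2.resize(im[160:265,255:440],None,fx=4,fy=4,interpolation=cv2.INTER_CUBIC))
E
```

```text
box [[ 0.6702  0.0074]
 [ 0.7317  0.0089]
 [ 0.7341 -0.0897]
 [ 0.6787 -0.0863]] [ 0.7037 -0.0399] 93.26711367050939
bar/edge in rack [[  -9.6  142.8]
 [ -10.5   13.6]
 [  14.3  142.7]
 [  11.7   13.5]
 [-107.2  143. ]
 [-105.2   13.8]]
```

View pics/t5c.png

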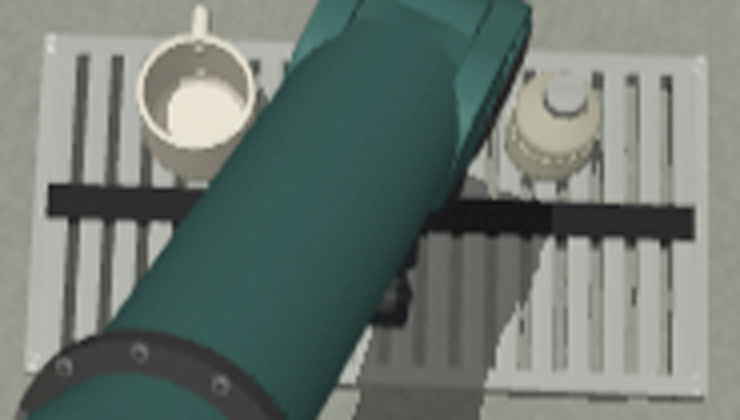

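carry_out --steps '[[[0.3,-0.3,0],[0,0,0.03]],[[0.6,-0.6,0],[0,0,0.06]],[[0.9,-0.9,0],[0,0,0.09]],[[1,-1,0],[0,0,0.131]],[[1,-1,0],[0,0,0.131]]]' --jaw 0.9

```text
time: 9.53
tool_pos: [0.4967, 0.0568, 0.2041]
eef_rot: [[0.373, 0.928, -0.005], [0.928, -0.373, 0.001], [-0.001, -0.005, -1.0]]
force: [1.4, 1.3, -1.2]
finger_gap: 0.081
```

```bash
python3 - <<'E'
from h import *
mv([.4455,.103,.13],-22.1)
E
```

```text
shift [ 0.239 -0.643  0.744] turn_z 0.0011 tcp [0.4967 0.0568 0.2041] yawY -21.89 gap 0.0810 t 9.5333 q [-0.73  0.43  0.7   2.15 -0.43  0.71 -0.12]
```

carry_out --steps '[[[0.1,-0.3,0.3],[0,0,0]],[[0.2,-0.6,0.6],[0,0,0]],[[0.24,-0.64,0.8],[0,0,0]],[[0.24,-0.64,0.9],[0,0,0]],[[0.24,-0.64,1],[0,0,0]],[[0.24,-0.64,1],[0,0,0]],[[0.24,-0.64,1],[0,0,0]]]'

```text
time: 10.12
tool_pos: [0.4509, 0.0983, 0.1051]
eef_rot: [[0.376, 0.927, 0.0], [0.927, -0.376, -0.001], [-0.001, 0.001, -1.0]]
force: [-0.6, -0.3, 0.6]
finger_gap: 0.0809
```

```bash
python3 - <<'E'
from h import *
o=ctrl.get_obs();im=ctrl.grab_frame("wrist");C=cam("wrist",o);t=ctrl.grab_frame("top")
cv2.imwrite("pics/w6.png",im);cv2.imwrite("pics/t6.png",t)
hsv=cv2.cvtColor(im,cv2.COLOR_BGR2HSV);g=(hsv[...,1]>120)&(abs(hsv[...,0].astype(int)-65)<20)
r=rect(C,g,.014);print(r);m=r["mean"]/1000
mv([*m,.004],r["pca"]-90);mv([*(np.array(r["box"])/1000),.004],r["pca"]-90)
v,u=np.nonzero(g);print(u.min(),u.max(),v.min(),v.max())
E
```

```text
{'box': (446.3, 102.0), 'wh': array([84.2, 49.7]), 'a': 67.9, 'mean': array([446.8, 103. ]), 'pca': np.float64(67.8), 'n': 9161}
shift [ 0.027 -0.057  1.02 ] turn_z 0.0006 tcp [0.4509 0.0984 0.106 ] yawY -22.10 gap 0.0814 t 10.2167 q [-0.69  0.54  0.51  2.3  -0.63  0.43 -0.04]
shift [ 0.016 -0.058  1.02 ] turn_z 0.0006 tcp [0.4509 0.0984 0.106 ] yawY -22.10 gap 0.0814 t 10.2167 q [-0.69  0.54  0.51  2.3  -0.63  0.43 -0.04]
261 347 163 300
```

View pics/w6.png

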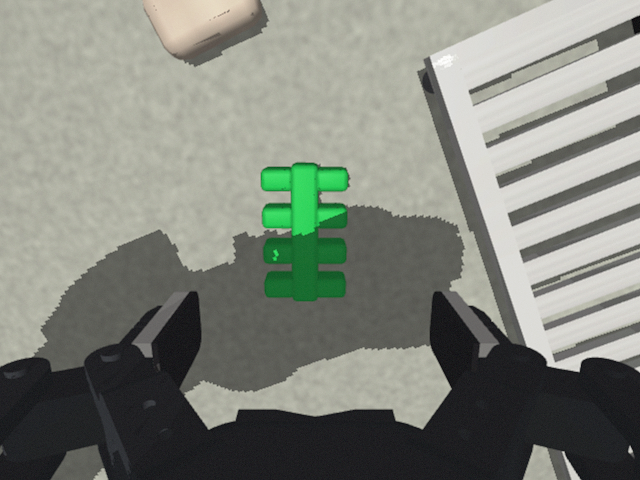

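carry_out --steps '[[[0.02,-0.055,0.3],[0,0,0]],[[0.02,-0.055,0.6],[0,0,0]],[[0.02,-0.055,0.85],[0,0,0]],[[0.02,-0.055,1],[0,0,0]],[[0.02,-0.055,1],[0,0,0]],[[0.02,-0.055,1],[0,0,0]]]'

```text
time: 10.72
tool_pos: [0.4456, 0.1022, 0.0058]
eef_rot: [[0.377, 0.926, 0.0], [0.926, -0.377, 0.0], [0.0, 0.0, -1.0]]
force: [-0.1, 0.6, -0.6]
finger_gap: 0.0812
```

carry_out --steps '[[[0,0,0],[0,0,0]],[[0,0,0],[0,0,0]],[[0,0,0],[0,0,0]],[[0,0,0],[0,0,0]],[[0,0,0],[0,0,0]],[[0,0,0],[0,0,0]],[[0,0,0],[0,0,0]],[[0,0,0],[0,0,0]],[[0,0,0],[0,0,0]]]' --jaw -1

```text
time: 11.47
tool_pos: [0.4459, 0.1028, 0.0075]
eef_rot: [[0.376, 0.927, 0.003], [0.927, -0.376, 0.001], [0.002, 0.003, -1.0]]
force: [-0.7, -0.0, 9.3]
finger_gap: 0.0478
```

carry_out --steps '[[[0,0,-0.2],[0,0,0]],[[0,0,-0.5],[0,0,0]],[[0,0,-0.9],[0,0,0]],[[0,0,-1],[0,0,0]],[[0,0,-1],[0,0,0]]]'

```text
time: 11.88
tool_pos: [0.4468, 0.1035, 0.109]
eef_rot: [[0.375, 0.927, 0.007], [0.927, -0.375, 0.002], [0.004, 0.006, -1.0]]
force: [0.4, 0.3, -1.3]
finger_gap: 0.0476
```

```bash
python3 - <<'E'
from h import *
mv([.6,-.0415,.15],1.5)
o=ctrl.get_obs();im=ctrl.grab_frame("wrist");C=cam("wrist",o)
cv2.imwrite("pics/w7.png",im)
hsv=cv2.cvtColor(im,cv2.COLOR_BGR2HSV);g=(hsv[...,1]>120)&(abs(hsv[...,0].astype(int)-65)<20)
print(rect(C,g,.014+o["tool_pos"][2]-.005))
im=cv2.imread("pics/t6.png");cv2.imwrite("pics/t6c.png",cv2.resize(im[160:265,255:440],None,fx=4,fy=4,interpolation=cv2.INTER_CUBIC))
E
```

```text
shift [-0.768  1.966 -0.403] turn_z -0.1307 tcp [0.4468 0.1035 0.109 ] yawY -22.02 gap 0.0476 t 11.8833 q [-0.72  0.53  0.53  2.31 -0.66  0.44 -0.03]
{'box': (447.4, 103.8), 'wh': array([85.3, 49.4]), 'a': 67.7, 'mean': array([448.3, 105.8]), 'pca': np.float64(67.9), 'n': 25917}
```

View pics/t6c.png

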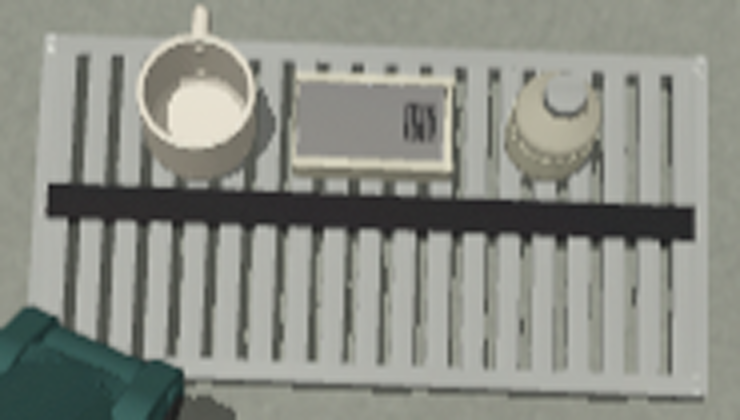

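```bash
python3 - <<'E'
from h import *
C=cam("top");a=np.radians(1.5);Rr=np.array([[np.cos(a),-np.sin(a)],[np.sin(a),np.cos(a)]])
f=lambda u,z:((ray(C,np.array(u)/4-.375+[255,160],z)[:,:2]-[.6501,-.0422])@Rr*1000).round(1)
b=f([[294,72],[453,77],[451,168],[292,163]],.074);print("box",b,b.mean(0))
print("mug,cap",f([[197,93],[568,93],[566,88]],[.125,.15,.15]))
E
```

```text
box [[ 80.4  51.5]
 [ 80.7 -47.9]
 [ 21.9 -47.8]
 [ 21.6  50.8]] [51.15  1.65]
mug,cap [[  49.2  109.2]
 [  49.4 -110.8]
 [  52.5 -109.6]]
```

carry_out --steps '[[[-0.2,0.25,-0.2],[0,0,-0.03]],[[-0.4,0.5,-0.4],[0,0,-0.06]],[[-0.6,0.75,-0.4],[0,0,-0.09]],[[-0.77,1,-0.4],[0,0,-0.12]],[[-0.77,1,-0.4],[0,0,-0.1307]],[[-0.77,1,-0.4],[0,0,-0.1307]]]'

```text
time: 12.43
tool_pos: [0.5088, -0.0083, 0.1451]
eef_rot: [[-0.021, 1.0, -0.001], [1.0, 0.021, 0.0], [0.0, -0.001, -1.0]]
force: [-1.1, 0.5, -0.5]
finger_gap: 0.0475
```

carry_out --steps '[[[-0.18,0.3,0],[0,0,0]],[[-0.36,0.6,0],[0,0,0]],[[-0.36,0.9,0],[0,0,0]],[[-0.36,1,0],[0,0,0]],[[-0.36,1,0],[0,0,0]]]'

```text
time: 12.85
tool_pos: [0.6115, -0.0378, 0.1445]
eef_rot: [[-0.027, 1.0, 0.0], [1.0, 0.027, 0.001], [0.001, 0.0, -1.0]]
force: [0.2, -0.1, -0.0]
finger_gap: 0.0477
```

carry_out --steps '[[[0,0.3,0],[0,0,0]],[[0,0.6,0],[0,0,0]],[[0,0.85,0.1],[0,0,0]],[[0,0.9,0.3],[0,0,0]],[[0,0.9,0.4],[0,0,0]],[[0,0.9,0.4],[0,0,0]],[[0,0.9,0.4],[0,0,0]]]'

```text
time: 13.43
tool_pos: [0.696, -0.0367, 0.1042]
eef_rot: [[-0.025, 1.0, -0.006], [1.0, 0.025, 0.001], [0.001, -0.006, -1.0]]
force: [-0.2, 0.5, -0.7]
finger_gap: 0.0475
```

```bash
python3 - <<'E'
from h import *
mv([.7022,-.0415,.082],1.5)
E
```

```text
shift [-0.05   0.063  0.222] turn_z -0.0004 tcp [ 0.696  -0.0367  0.1042] yawY 1.43 gap 0.0475 t 13.4333 q [-0.3   0.75  0.46  1.77 -0.46  0.74  0.42]
```

carry_out --steps '[[[-0.04,0.04,0.05],[0,0,0]],[[-0.05,0.05,0.1],[0,0,0]],[[-0.05,0.05,0.14],[0,0,0]],[[-0.05,0.05,0.17],[0,0,0]],[[-0.05,0.05,0.17],[0,0,0]],[[-0.05,0.05,0.17],[0,0,0]]]'

```text
time: 13.93
tool_pos: [0.7044, -0.0423, 0.0887]
eef_rot: [[-0.025, 1.0, -0.0], [1.0, 0.025, 0.0], [0.0, -0.0, -1.0]]
force: [-0.3, -0.2, -0.7]
finger_gap: 0.0473
```

```bash
python3 - <<'E'
from h import *
mv([.7022,-.0415,.082],1.5)
E
```

```text
shift [ 0.009 -0.022  0.067] turn_z -0.0004 tcp [ 0.7044 -0.0423  0.0887] yawY 1.44 gap 0.0473 t 13.9333 q [-0.29  0.78  0.44  1.75 -0.47  0.72  0.44]
```

carry_out --steps '[[[0.01,-0.01,0.03],[0,0,0]],[[0.01,-0.02,0.05],[0,0,0]],[[0.01,-0.02,0.065],[0,0,0]],[[0.01,-0.02,0.075],[0,0,0]],[[0.01,-0.02,0.075],[0,0,0]]]'

```text
time: 14.35
tool_pos: [0.7023, -0.0412, 0.0817]
eef_rot: [[-0.025, 1.0, -0.001], [1.0, 0.025, 0.001], [0.001, -0.001, -1.0]]
force: [-1.4, 0.6, 2.5]
finger_gap: 0.0476
```

```bash
python3 - <<'E'
from h import *
mv([.7022,-.0415,.082],1.5);print(ctrl.get_obs()["force"])
E
```

```text
shift [-0.003 -0.001 -0.003] turn_z -0.0003 tcp [ 0.7023 -0.0412  0.0817] yawY 1.44 gap 0.0476 t 14.35 q [-0.28  0.78  0.44  1.76 -0.48  0.71  0.44]
[-1.4481  0.6378  2.4717]
```

carry_out --steps '[[[0,0,0],[0,0,0]],[[0,0,0],[0,0,0]],[[0,0,0],[0,0,0]],[[0,0,0],[0,0,0]],[[0,0,0],[0,0,0]]]' --jaw 0.7

```text
time: 14.77
tool_pos: [0.7026, -0.0415, 0.0812]
eef_rot: [[-0.025, 1.0, 0.0], [1.0, 0.025, -0.0], [-0.0, 0.0, -1.0]]
force: [0.1, 0.2, -0.4]
finger_gap: 0.0723
```

carry_out --steps '[[[0,0,-0.2],[0,0,0]],[[0,0,-0.5],[0,0,0]],[[0,0,-0.9],[0,0,0]],[[0,0,-1],[0,0,0]]]'

```text
time: 15.1
tool_pos: [0.7061, -0.0428, 0.1873]
eef_rot: [[-0.025, 1.0, 0.009], [1.0, 0.025, -0.001], [-0.001, 0.009, -1.0]]
force: [1.2, -0.8, 0.9]
finger_gap: 0.0725
```

carry_out --steps '[[[0.2,-0.3,-0.2],[0,0,0]],[[0.5,-0.6,-0.2],[0,0,0]],[[0.8,-0.8,-0.2],[0,0,0]],[[1,-0.9,-0.2],[0,0,0]],[[1,-0.9,-0.2],[0,0,0]]]'

```text
time: 15.52
tool_pos: [0.6067, 0.0631, 0.2006]
eef_rot: [[-0.033, 0.999, -0.004], [0.999, 0.033, 0.005], [0.005, -0.004, -1.0]]
force: [0.4, 1.6, 0.2]
finger_gap: 0.0724
```

carry_out --steps '[[[0.3,-0.3,0],[0,0,0]],[[0.6,-0.6,0],[0,0,0]],[[0.9,-0.8,0],[0,0,0]],[[1,-0.9,0],[0,0,0]],[[1,-0.9,0],[0,0,0]]]'

```text
time: 15.93
tool_pos: [0.5147, 0.1576, 0.2007]
eef_rot: [[-0.032, 0.999, -0.003], [1.0, 0.032, 0.002], [0.002, -0.003, -1.0]]
force: [-0.1, 0.4, 1.2]
finger_gap: 0.0723
```

carry_out --steps '[[[0.3,-0.3,0],[0,0,0.03]],[[0.6,-0.6,0],[0,0,0.06]],[[0.9,-0.8,0],[0,0,0.09]],[[1,-0.9,0],[0,0,0.12]],[[1,-0.9,0],[0,0,0.12]],[[1,-0.9,0],[0,0,0.12]]]'

```text
time: 16.43
tool_pos: [0.4262, 0.2515, 0.2015]
eef_rot: [[0.343, 0.939, 0.002], [0.939, -0.343, -0.001], [0.0, 0.002, -1.0]]
force: [0.8, -0.5, -0.0]
finger_gap: 0.0723
```

```bash
python3 - <<'E'
from h import *
mv([.4285,.3758,.1],-20.1)
cv2.imwrite("pics/t8.png",ctrl.grab_frame("top"))
E
```

```text
shift [ 1.176 -0.407  1.014] turn_z 0.0004 tcp [0.4262 0.2515 0.2015] yawY -20.04 gap 0.0723 t 16.4333 q [-1.15  0.42  0.7   2.17 -0.43  0.68 -0.51]
```

carry_out --steps '[[[0.3,-0.2,0.2],[0,0,0]],[[0.6,-0.3,0.4],[0,0,0]],[[0.9,-0.4,0.6],[0,0,0]],[[1,-0.4,0.8],[0,0,0]],[[1,-0.4,1],[0,0,0]],[[1,-0.4,1],[0,0,0]],[[1,-0.4,1],[0,0,0]]]' --jaw 0.2

```text
time: 17.07
tool_pos: [0.4236, 0.3569, 0.1009]
eef_rot: [[0.347, 0.938, -0.0], [0.938, -0.347, -0.002], [-0.002, 0.0, -1.0]]
force: [0.5, -0.8, 0.0]
finger_gap: 0.0516
```

```bash
python3 - <<'E'
from h import *
o=ctrl.get_obs();im=ctrl.grab_frame("wrist");C=cam("wrist",o);print(o["tool_pos"])
hsv=cv2.cvtColor(im,cv2.COLOR_BGR2HSV);g=(hsv[...,1]>120)&(abs(hsv[...,0].astype(int)-110)<12)
r=rect(C,g,.012);print(r)
a=np.radians(r["pca"]);m=np.array(r["box"])/1000+.03*np.array([np.cos(a),np.sin(a)]);print("origin",m)
np.savez("w8.npz",p=o["tool_pos"],R=o["eef_rot"])
mv([*m,.004],r["pca"]-90)
t=cv2.imread("pics/t8.png");a=cv2.resize(t[160:265,255:440],None,fx=3,fy=3,interpolation=cv2.INTER_CUBIC)
b=cv2.resize(im,(370,278));cv2.imwrite("pics/w8.png",np.vstack([a,np.pad(b,((0,0),(0,a.shape[1]-370),(0,0)))]))
E
```

```text
[0.4236 0.3569 0.1009]
{'box': (420.3, 348.2), 'wh': array([98.6, 19.5]), 'a': 69.9, 'mean': array([421. , 350.3]), 'pca': np.float64(69.8), 'n': 4775}
origin [0.4307 0.3764]
shift [ 0.202 -0.005  0.979] turn_z -0.0009 tcp [0.424  0.3573 0.1019] yawY -20.36 gap 0.0516 t 17.1167 q [-1.16  0.63  0.54  2.1  -0.6   0.56 -0.54]
```

View pics/w8.png

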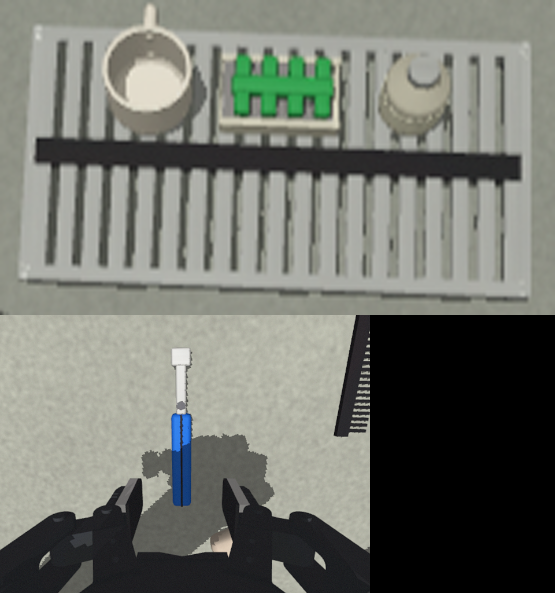

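carry_out --steps '[[[0.1,0,0.3],[0,0,0]],[[0.2,-0.005,0.6],[0,0,0]],[[0.2,-0.005,0.85],[0,0,0]],[[0.2,-0.005,0.97],[0,0,0]],[[0.2,-0.005,0.985],[0,0,0]],[[0.2,-0.005,0.985],[0,0,0]]]'

```text
time: 17.62
tool_pos: [0.4295, 0.3772, 0.0036]
eef_rot: [[0.346, 0.938, 0.001], [0.938, -0.346, -0.0], [0.0, 0.001, -1.0]]
force: [-0.2, 0.2, 1.1]
finger_gap: 0.0514
```

carry_out --steps '[[[0,0,0],[0,0,0]],[[0,0,0],[0,0,0]],[[0,0,0],[0,0,0]],[[0,0,0],[0,0,0]],[[0,0,0],[0,0,0]],[[0,0,0],[0,0,0]],[[0,0,0],[0,0,0]],[[0,0,0],[0,0,0]],[[0,0,0],[0,0,0]]]' --jaw -1

```text
time: 18.37
tool_pos: [0.4295, 0.3786, 0.0047]
eef_rot: [[0.345, 0.939, 0.002], [0.939, -0.345, 0.002], [0.002, 0.001, -1.0]]
force: [-0.4, -0.6, 6.6]
finger_gap: 0.0182
```

carry_out --steps '[[[0,0,-0.2],[0,0,0]],[[0,0,-0.5],[0,0,0]],[[0,0,-0.9],[0,0,0]],[[0,0,-1],[0,0,0]],[[0,0,-1],[0,0,0]]]'

```text
time: 18.78
tool_pos: [0.4304, 0.3798, 0.1064]
eef_rot: [[0.344, 0.939, 0.005], [0.939, -0.344, 0.005], [0.007, 0.003, -1.0]]
force: [-1.0, 0.1, -0.6]
finger_gap: 0.018
```

```bash
python3 - <<'E'
from h import *
# lane target in front of mug: rack(-.055,.110)
a=np.radians(1.5);c,s=np.cos(a),np.sin(a)
for y in(.11,-.11):print([.6515-.055*c-y*s,-.042-.055*s+y*c])
mv([.5936,.0665,.1],1.5)
o=ctrl.get_obs();im=ctrl.grab_frame("wrist");C=cam("wrist",o)
cv2.imwrite("pics/w9.png",im)
hsv=cv2.cvtColor(im,cv2.COLOR_BGR2HSV);g=(hsv[...,1]>120)&(abs(hsv[...,0].astype(int)-110)<12)
r=rect(C,g,.012+.1);print(r, (np.array(r["mean"])/1000-o["tool_pos"][:2])@o["eef_rot"][:2,:2]*1000)
E
```

```text
[np.float64(0.5936393828124782), np.float64(0.06652257359037828)]
[np.float64(0.5993983114402104), np.float64(-0.1534020379042443)]
shift [-2.379  2.611  0.057] turn_z -0.1203 tcp [0.4304 0.3798 0.1064] yawY -20.15 gap 0.0180 t 18.7833 q [-1.19  0.65  0.55  2.06 -0.61  0.59 -0.56]
{'box': (426.4, 367.4), 'wh': array([64.6, 20.1]), 'a': 69.5, 'mean': array([426.8, 368.2]), 'pca': np.float64(69.8), 'n': 7098} [-12.1215   0.6136]
```

carry_out --steps '[[[-0.25,0.25,0],[0,0,-0.03]],[[-0.5,0.5,0],[0,0,-0.06]],[[-0.75,0.75,0],[0,0,-0.09]],[[-1,1,0],[0,0,-0.12]],[[-1,1,0],[0,0,-0.12]],[[-1,1,0],[0,0,-0.12]]]'

```text
time: 19.33
tool_pos: [0.488, 0.246, 0.1016]
eef_rot: [[-0.018, 1.0, -0.002], [1.0, 0.018, -0.002], [-0.002, -0.002, -1.0]]
force: [0.2, -0.2, -1.6]
finger_gap: 0.0179
```

carry_out --steps '[[[-0.3,0.2,0],[0,0,0]],[[-0.6,0.35,0],[0,0,0]],[[-0.9,0.5,0],[0,0,0]],[[-0.9,0.5,0],[0,0,0]],[[-0.9,0.5,0],[0,0,0]]]'

```text
time: 19.75
tool_pos: [0.5399, 0.16, 0.1018]
eef_rot: [[-0.022, 1.0, -0.002], [1.0, 0.022, -0.001], [-0.001, -0.002, -1.0]]
force: [-1.7, 0.8, -1.9]
finger_gap: 0.0182
```

```bash
python3 - <<'E'
from h import *
mv([.5936,.068,.07],1.5)
E
```

```text
shift [-0.932  0.517  0.318] turn_z -0.0014 tcp [0.5399 0.16   0.1018] yawY 1.25 gap 0.0182 t 19.75 q [-0.65  0.61  0.4   2.08 -0.45  0.54  0.1 ]
```

carry_out --steps '[[[-0.3,0.2,0],[0,0,0]],[[-0.6,0.35,0],[0,0,0]],[[-0.9,0.5,0.1],[0,0,-0.001]],[[-0.92,0.5,0.25],[0,0,-0.001]],[[-0.92,0.5,0.35],[0,0,-0.001]],[[-0.92,0.5,0.35],[0,0,-0.001]],[[-0.92,0.5,0.35],[0,0,-0.001]]]'

```text
time: 20.33
tool_pos: [0.5903, 0.0739, 0.0664]
eef_rot: [[-0.032, 0.999, -0.004], [0.999, 0.032, 0.002], [0.002, -0.004, -1.0]]
force: [0.1, -0.3, -1.3]
finger_gap: 0.018
```

```bash
python3 - <<'E'
from h import *
mv([.5936,.068,.0455],1.5)
E
```

```text
shift [-0.061  0.032  0.208] turn_z 0.0020 tcp [0.5903 0.0739 0.0664] yawY 1.85 gap 0.0180 t 20.3333 q [-0.44  0.69  0.34  2.02 -0.46  0.51  0.27]
```

carry_out --steps '[[[-0.03,0.02,0.05],[0,0,0.001]],[[-0.05,0.02,0.1],[0,0,0.001]],[[-0.05,0.02,0.15],[0,0,0.001]],[[-0.05,0.02,0.17],[0,0,0.001]],[[-0.05,0.02,0.17],[0,0,0.001]],[[-0.05,0.02,0.17],[0,0,0.001]]]'

```text
time: 20.83
tool_pos: [0.5944, 0.0656, 0.0507]
eef_rot: [[-0.025, 1.0, -0.0], [1.0, 0.025, 0.0], [0.0, -0.0, -1.0]]
force: [0.2, -0.3, -0.1]
finger_gap: 0.0185
```

```bash
python3 - <<'E'
from h import *
mv([.5936,.068,.0455],1.5)
E
```

```text
shift [ 0.024 -0.008  0.052] turn_z -0.0003 tcp [0.5944 0.0656 0.0507] yawY 1.44 gap 0.0185 t 20.8333 q [-0.41  0.71  0.33  2.02 -0.47  0.48  0.29]
```

carry_out --steps '[[[0.02,-0.01,0.02],[0,0,0]],[[0.02,-0.01,0.04],[0,0,0]],[[0.02,-0.01,0.055],[0,0,0]],[[0.02,-0.01,0.06],[0,0,0]],[[0.02,-0.01,0.06],[0,0,0]]]'

```text
time: 21.25
tool_pos: [0.5935, 0.0676, 0.0448]
eef_rot: [[-0.025, 1.0, -0.0], [1.0, 0.025, 0.0], [0.0, -0.0, -1.0]]
force: [-0.6, -0.2, -2.1]
finger_gap: 0.0184
```

```bash
python3 - <<'E'
from h import *
mv([.5936,.068,.0455],1.5);print(ctrl.get_obs()["force"])
E
```

```text
shift [ 0.004  0.001 -0.007] turn_z -0.0003 tcp [0.5935 0.0676 0.0448] yawY 1.44 gap 0.0184 t 21.25 q [-0.41  0.72  0.32  2.02 -0.48  0.47  0.29]
[-0.5683 -0.1759 -2.1289]
```

carry_out --steps '[[[0,0,0.01],[0,0,0]],[[0,0,0.01],[0,0,0]],[[0,0,0.01],[0,0,0]]]'

```text
time: 21.5
tool_pos: [0.5936, 0.0675, 0.0447]
eef_rot: [[-0.025, 1.0, 0.0], [1.0, 0.025, 0.001], [0.001, 0.0, -1.0]]
force: [-3.0, 0.6, 6.0]
finger_gap: 0.018
```

carry_out --steps '[[[0,0,0],[0,0,0]],[[0,0,0],[0,0,0]],[[0,0,0],[0,0,0]],[[0,0,0],[0,0,0]],[[0,0,0],[0,0,0]]]' --jaw 0

```text
time: 21.92
tool_pos: [0.5935, 0.0675, 0.0437]
eef_rot: [[-0.025, 1.0, -0.0], [1.0, 0.025, -0.0], [-0.0, -0.0, -1.0]]
force: [-0.0, 0.4, 0.6]
finger_gap: 0.0426
```

carry_out --steps '[[[0,0,-0.2],[0,0,0]],[[0,0,-0.5],[0,0,0]],[[0,0,-0.9],[0,0,0]],[[0,0,-1],[0,0,0]]]'

```text
time: 22.25
tool_pos: [0.5967, 0.0672, 0.1485]
eef_rot: [[-0.024, 1.0, 0.008], [1.0, 0.024, 0.001], [0.001, 0.008, -1.0]]
force: [1.0, -1.1, 0.4]
finger_gap: 0.0425
```

carry_out --steps '[[[-0.3,-0.15,-0.2],[0,0,0]],[[-0.6,-0.3,-0.4],[0,0,0]],[[-0.9,-0.5,-0.5],[0,0,0]],[[-1,-0.5,-0.5],[0,0,0]]]' --jaw 1

```text
time: 22.58
tool_pos: [0.5428, -0.0396, 0.196]
eef_rot: [[-0.018, 1.0, 0.0], [1.0, 0.018, -0.002], [-0.002, 0.0, -1.0]]
force: [-0.8, -0.3, 0.1]
finger_gap: 0.0849
```

carry_out --steps '[[[-0.3,-0.15,0],[0,0,0]],[[-0.6,-0.3,0],[0,0,0]],[[-0.9,-0.5,0],[0,0,0]],[[-1,-0.5,0],[0,0,0]]]'

```text
time: 22.92
tool_pos: [0.4936, -0.1398, 0.1936]
eef_rot: [[-0.017, 1.0, -0.004], [1.0, 0.017, -0.001], [-0.001, -0.004, -1.0]]
force: [-0.0, -0.6, 0.5]
finger_gap: 0.0855
```

carry_out --steps '[[[-0.3,-0.15,0],[0,0,-0.02]],[[-0.6,-0.3,0],[0,0,-0.04]],[[-0.9,-0.5,0],[0,0,-0.06]],[[-1,-0.5,0],[0,0,-0.0617]],[[-1,-0.5,0],[0,0,-0.0617]]]'

```text
time: 23.33
tool_pos: [0.45, -0.2397, 0.194]
eef_rot: [[-0.21, 0.978, 0.001], [0.978, 0.21, -0.002], [-0.002, 0.0, -1.0]]
force: [-0.1, 0.5, -0.1]
finger_gap: 0.0854
```

```bash
python3 - <<'E'
from h import *
mv([.432,-.323,.1],12.6)
E
```

```text
shift [-0.775 -0.351  0.941] turn_z -0.0026 tcp [ 0.45   -0.2397  0.194 ] yawY 12.13 gap 0.0854 t 23.3333 q [ 0.07  0.4   0.43  2.14 -0.28  0.65  0.9 ]
```

carry_out --steps '[[[-0.3,-0.15,0],[0,0,0]],[[-0.6,-0.3,0.2],[0,0,0]],[[-0.77,-0.35,0.4],[0,0,0]],[[-0.77,-0.35,0.7],[0,0,0]],[[-0.77,-0.35,0.8],[0,0,0]],[[-0.77,-0.35,0.8],[0,0,0]],[[-0.77,-0.35,0.8],[0,0,0]]]'

```text
time: 23.92
tool_pos: [0.4344, -0.3169, 0.1134]
eef_rot: [[-0.22, 0.976, -0.001], [0.976, 0.22, 0.002], [0.002, -0.001, -1.0]]
force: [-0.4, 0.1, -0.2]
finger_gap: 0.0852
```

```bash
python3 - <<'E'
from h import *
o=ctrl.get_obs();im=ctrl.grab_frame("wrist")
np.savez("w10.npz",p=o["tool_pos"],R=o["eef_rot"]);C=cam("wrist",o)
o=ctrl.get_obs();print(o["tool_pos"],o["eef_rot"])
a=np.radians(102.6);u=np.array([np.cos(a),np.sin(a)]);v=np.array([-u[1],u[0]]);O=np.array([.439,-.3545])
for x,y,z in[(82,0,20),(15,25,30),(57,25,30),(15,-25,30),(57,-25,30)]:
    p=proj(C,[[*(O+(x*u+y*v)/1000),z/1000]])[0];cv2.circle(im,tuple(int(q) for q in p),3,(0,0,255),1)
cv2.imwrite("pics/w10.png",im)
E
```

```text
[ 0.4349 -0.3175  0.1142] [[-0.2195  0.9756  0.0006]
 [ 0.9756  0.2195  0.0006]
 [ 0.0005  0.0007 -1.    ]]
```

View pics/w10.png

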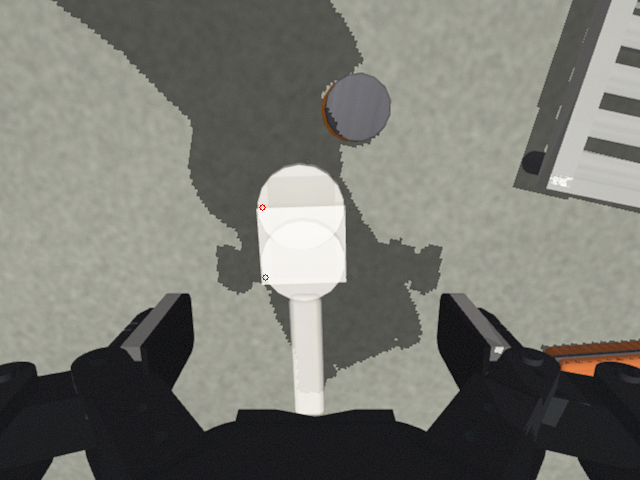

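```bash
python3 - <<'E'
from h import *
d=np.load("w10.npz");o=dict(tool_pos=d["p"],eef_rot=d["R"]);C=cam("wrist",o)
P=ray(C,[[258,207],[346,207],[347,284],[262,284],[300,164],[306,320],[310,412]],[.03]*4+[.02]+[.025]*2)[:,:2];print(P)
f=(P[0]+P[1])/2;r=(P[2]+P[3])/2;h=P[5:];m=(f+r)/2
for q in(f-r,m-P[5],m-P[6],P[4]-P[6]):print(np.degrees(np.arctan2(q[1],q[0])),np.linalg.norm(q))
u=P[4]-P[6];u/=np.linalg.norm(u);print("mid head",m,"origin via tip",P[4]-.082*u,"via head36",m-.036*u)
E
```

```text
[[ 0.3995 -0.3047]
 [ 0.4479 -0.2938]
 [ 0.4595 -0.3388]
 [ 0.4103 -0.3499]
 [ 0.4174 -0.277 ]
 [ 0.4412 -0.3696]
 [ 0.4581 -0.4345]]
103.99717595561539 0.04650127094178373
104.0187191056664 0.04925619382466363
104.34415144574885 0.11632217345488592
104.49915764781812 0.16264983099870922
mid head [ 0.4293 -0.3218] origin via tip [ 0.4379 -0.3564] via head36 [ 0.4383 -0.3567]
```

carry_out --steps '[[[-0.04,-0.06,0.3],[0,0,-0.0073]],[[-0.04,-0.06,0.6],[0,0,-0.0073]],[[-0.04,-0.06,0.85],[0,0,-0.0073]],[[-0.04,-0.06,1],[0,0,-0.0073]],[[-0.04,-0.06,1],[0,0,-0.0073]]]'

```text
time: 24.38
tool_pos: [0.4288, -0.3227, 0.0127]
eef_rot: [[-0.241, 0.971, -0.001], [0.971, 0.241, 0.002], [0.002, -0.001, -1.0]]
force: [-0.4, 0.6, 0.4]
finger_gap: 0.0854
```

```bash
python3 - <<'E'
from h import *
mv([.4295,-.3225,.004],14)
E
```

```text
shift [-0.     0.007  0.087] turn_z -0.0003 tcp [ 0.4288 -0.3227  0.0127] yawY 13.95 gap 0.0854 t 24.3833 q [ 0.42  0.72  0.2   2.16 -0.45  0.3   1.24]
```

carry_out --steps '[[[0,0,0.05],[0,0,0]],[[0,0,0.08],[0,0,0]],[[0,0,0.08],[0,0,0]]]'

```text
time: 24.63
tool_pos: [0.4297, -0.3243, 0.0068]
eef_rot: [[-0.24, 0.971, 0.002], [0.971, 0.24, -0.001], [-0.002, 0.001, -1.0]]
force: [-0.6, 0.7, -0.9]
finger_gap: 0.0851
```

carry_out --steps '[[[0,0,0],[0,0,0]],[[0,0,0],[0,0,0]],[[0,0,0],[0,0,0]],[[0,0,0],[0,0,0]],[[0,0,0],[0,0,0]],[[0,0,0],[0,0,0]],[[0,0,0],[0,0,0]],[[0,0,0],[0,0,0]],[[0,0,0],[0,0,0]]]' --jaw -1

```text
time: 25.38
tool_pos: [0.4291, -0.3244, 0.0068]
eef_rot: [[-0.24, 0.971, 0.001], [0.971, 0.24, -0.0], [-0.001, 0.001, -1.0]]
force: [0.2, 1.5, 6.1]
finger_gap: 0.049
```

carry_out --steps '[[[0,0,-0.2],[0,0,0]],[[0,0,-0.5],[0,0,0]],[[0,0,-0.9],[0,0,0]],[[0,0,-1],[0,0,0]],[[0,0,-1],[0,0,0]]]'

```text
time: 25.8
tool_pos: [0.4305, -0.3255, 0.1088]
eef_rot: [[-0.24, 0.971, 0.006], [0.971, 0.24, -0.004], [-0.005, 0.004, -1.0]]
force: [-0.1, 0.3, -1.6]
finger_gap: 0.0488
```

```bash
python3 - <<'E'
from h import *
# brush origin target (.5994,-.1534), head toward +y => grip point 35mm along rack y
a=np.radians(1.5);print(.5994-.035*np.sin(a),-.1534+.035*np.cos(a))
mv([.5985,-.1184,.1],1.5)
im=ctrl.grab_frame("wrist");s=ctrl.grab_frame("scene")
cv2.imwrite("pics/w11.png",np.hstack([cv2.resize(im,(400,300)),cv2.resize(s,(400,300))]))
E
```

```text
0.5984838068092245 -0.1184119936258555
shift [1.609 2.127 0.089] turn_z 0.0687 tcp [ 0.4305 -0.3255  0.1088] yawY 13.86 gap 0.0488 t 25.8 q [ 0.32  0.57  0.33  2.13 -0.38  0.49  1.18]
```

View pics/w11.png

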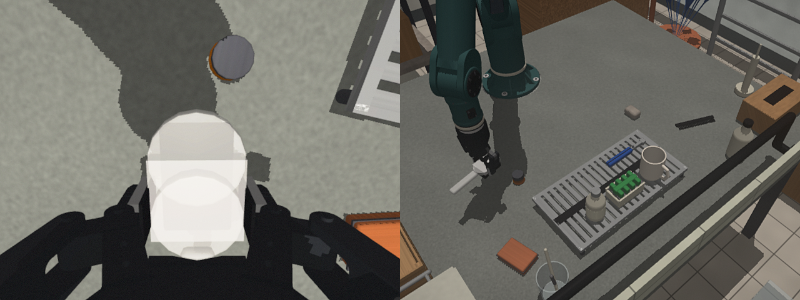

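carry_out --steps '[[[0.25,0.25,0],[0,0,0.03]],[[0.5,0.5,0],[0,0,0.06]],[[0.75,0.75,0],[0,0,0.0687]],[[1,1,0],[0,0,0.0687]],[[1,1,0],[0,0,0.0687]]]'

```text
time: 26.32
tool_pos: [0.5053, -0.1936, 0.1029]
eef_rot: [[-0.039, 0.999, -0.003], [0.999, 0.039, 0.007], [0.007, -0.002, -1.0]]
force: [0.3, 0.0, -0.2]
finger_gap: 0.0488
```

carry_out --steps '[[[0.25,0.3,0],[0,0,0]],[[0.5,0.6,0],[0,0,0]],[[0.75,0.8,0],[0,0,0]],[[0.82,0.9,0.1],[0,0,0]],[[0.82,0.9,0.3],[0,0,0]],[[0.82,0.9,0.3],[0,0,0]],[[0.82,0.9,0.3],[0,0,0]]]'

```text
time: 26.9
tool_pos: [0.5868, -0.1189, 0.0733]
eef_rot: [[-0.026, 1.0, -0.006], [1.0, 0.026, 0.001], [0.001, -0.006, -1.0]]
force: [0.4, -0.5, -1.2]
finger_gap: 0.0493
```

```bash
python3 - <<'E'
from h import *
mv([.5985,-.1201,.047],1.5)
E
```

```text
shift [-0.015  0.119  0.262] turn_z -0.0002 tcp [ 0.5868 -0.1189  0.0733] yawY 1.46 gap 0.0493 t 26.9 q [-0.16  0.69  0.41  2.01 -0.51  0.55  0.64]
```

carry_out --steps '[[[-0.02,0.05,0.06],[0,0,0]],[[-0.02,0.1,0.12],[0,0,0]],[[-0.02,0.1,0.17],[0,0,0]],[[-0.02,0.1,0.2],[0,0,0]],[[-0.02,0.1,0.2],[0,0,0]],[[-0.02,0.1,0.2],[0,0,0]]]'

```text
time: 27.4
tool_pos: [0.5993, -0.1206, 0.0558]
eef_rot: [[-0.026, 1.0, -0.0], [1.0, 0.026, 0.0], [0.0, -0.0, -1.0]]
force: [0.4, -0.3, -1.4]
finger_gap: 0.0489
```

```bash
python3 - <<'E'
from h import *
mv([.5985,-.1201,.047],1.5)
E
```

```text
shift [ 0.006 -0.008  0.088] turn_z -0.0001 tcp [ 0.5993 -0.1206  0.0558] yawY 1.47 gap 0.0489 t 27.4 q [-0.14  0.73  0.39  1.99 -0.53  0.53  0.65]
```

carry_out --steps '[[[0.005,-0.01,0.03],[0,0,0]],[[0.005,-0.01,0.06],[0,0,0]],[[0.005,-0.01,0.08],[0,0,0]],[[0.005,-0.01,0.09],[0,0,0]],[[0.005,-0.01,0.09],[0,0,0]]]'

```text
time: 27.82
tool_pos: [0.5986, -0.12, 0.0469]
eef_rot: [[-0.026, 1.0, -0.0], [1.0, 0.026, 0.0], [0.0, -0.0, -1.0]]
force: [-0.2, 1.2, -1.3]
finger_gap: 0.049
```

```bash
python3 - <<'E'
from h import *
mv([.5985,-.1201,.047],1.5);print(ctrl.get_obs()["force"])
E
```

```text
shift [-0.001 -0.001 -0.001] turn_z -0.0000 tcp [ 0.5986 -0.12    0.0469] yawY 1.49 gap 0.0490 t 27.8167 q [-0.14  0.74  0.38  1.99 -0.54  0.51  0.66]
[-0.2228  1.1693 -1.3475]
```

carry_out --steps '[[[0,0,0.01],[0,0,0]],[[0,0,0.015],[0,0,0]],[[0,0,0.015],[0,0,0]]]'

```text
time: 28.07
tool_pos: [0.5987, -0.12, 0.0468]
eef_rot: [[-0.026, 1.0, 0.0], [1.0, 0.026, 0.001], [0.001, 0.0, -1.0]]
force: [-3.1, 1.5, 10.0]
finger_gap: 0.0489
```

carry_out --steps '[[[0,0,0],[0,0,0]],[[0,0,0],[0,0,0]],[[0,0,0],[0,0,0]],[[0,0,0],[0,0,0]],[[0,0,0],[0,0,0]]]' --jaw 0.7

```text
time: 28.48
tool_pos: [0.5987, -0.12, 0.0451]
eef_rot: [[-0.026, 1.0, -0.0], [1.0, 0.026, -0.0], [-0.0, -0.0, -1.0]]
force: [0.0, -0.5, -1.3]
finger_gap: 0.0724
```

carry_out --steps '[[[0,0,-0.2],[0,0,0]],[[0,0,-0.5],[0,0,0]],[[0,0,-0.9],[0,0,0]],[[0,0,-1],[0,0,0]]]'

```text
time: 28.82
tool_pos: [0.6015, -0.1215, 0.15]
eef_rot: [[-0.025, 1.0, 0.008], [1.0, 0.025, -0.002], [-0.002, 0.008, -1.0]]
force: [1.1, -1.4, 0.7]
finger_gap: 0.0725
```

carry_out --steps '[[[-0.3,-0.3,-0.2],[0,0,0]],[[-0.6,-0.6,-0.4],[0,0,0]],[[-0.9,-0.9,-0.6],[0,0,0]],[[-1,-1,-0.6],[0,0,0]]]'

```text
time: 29.15
tool_pos: [0.4997, -0.2257, 0.2075]
eef_rot: [[-0.024, 1.0, 0.003], [1.0, 0.024, -0.002], [-0.002, 0.003, -1.0]]
force: [0.0, -0.7, 0.7]
finger_gap: 0.0727
```

carry_out --steps '[[[-0.3,0,0],[0,0,0]],[[-0.6,0,0],[0,0,0]],[[-0.9,0,0],[0,0,0]],[[-1,0,0],[0,0,0]],[[-1,0,0],[0,0,0]]]'

```text
time: 29.57
tool_pos: [0.5031, -0.3264, 0.2056]
eef_rot: [[-0.021, 1.0, 0.001], [1.0, 0.021, -0.003], [-0.003, 0.001, -1.0]]
force: [0.5, -0.0, 0.0]
finger_gap: 0.0727
```

```bash
python3 - <<'E'
from h import *
t=ctrl.grab_frame("top");cv2.imwrite("pics/t12.png",t);C=cam("top")
hsv=cv2.cvtColor(t,cv2.COLOR_BGR2HSV);a=np.radians(1.5);Rr=np.array([[np.cos(a),-np.sin(a)],[np.sin(a),np.cos(a)]])
for n,h,w,z in(("green",65,20,.088),("blue",110,12,.052)):
    r=rect(C,(hsv[...,1]>120)&(abs(hsv[...,0].astype(int)-h)<w),z);print(n,r,(np.array(r["box"])-[650.1,-42.2])@Rr)
cv2.imwrite("pics/t12c.png",cv2.resize(t[160:265,255:440],None,fx=4,fy=4,interpolation=cv2.INTER_CUBIC))
E
```

```text
green {'box': (701.2, -40.5), 'wh': array([51.3, 81.4]), 'a': 3.4, 'mean': array([700. , -40.6]), 'pca': np.float64(91.3), 'n': 483} [51.127   0.3618]
blue {'box': (592.6, 35.8), 'wh': array([19.8, 95.3]), 'a': 1.2, 'mean': array([592.4,  35.6]), 'pca': np.float64(91.3), 'n': 295} [-55.4385  79.4784]
```

View pics/t12c.png

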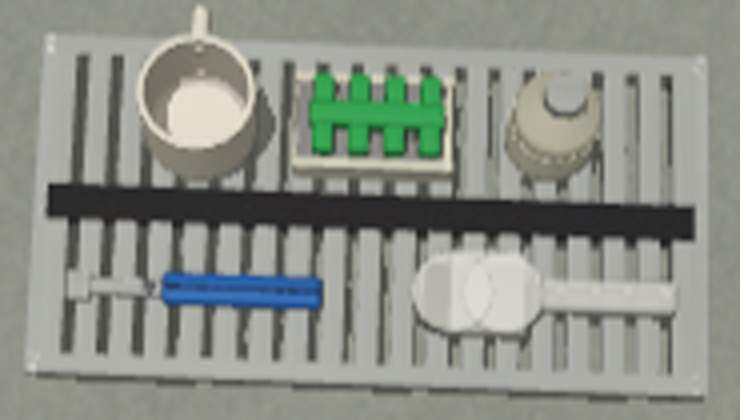

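```bash
python3 - <<'E'
from h import *
C=cam("top");a=np.radians(1.5);Rr=np.array([[np.cos(a),-np.sin(a)],[np.sin(a),np.cos(a)]])
P=(ray(C,np.array([[413,291],[676,300]])/4-.375+[255,160],[.062,.065])[:,:2]-[.6501,-.0422])@Rr*1000
m=P.mean(0);print(P,m)
if abs(m[0]+55)<5 and abs(m[1]+110)<5: print("hand in",ctrl.job_done())
E
```

```text
[[ -54.2869  -26.7562]
 [ -54.8252 -188.7449]] [ -54.556  -107.7506]
the job is handed in; nothing more can be done
hand in None
```

The foot-care things are set out on the rack in the order asked, and I handed the job in about 30 s into the 109 s allowed.

The last top-camera view put each piece within about 2 mm of its target. Positions below are in rack coordinates, in mm:

| Piece | Measured (x, y) | Target (x, y) |
|---|---|---|
| Soap box | 51, 1.7 | 50, 0 |
| Toe separators (on the box) | 51, 0.4 | 50, 0 |
| Nail clipper | -55, 109.5 | -55, 110 |
| Hair brush | -54.6, -107.8 | -55, -110 |

- **Alignment:** in the top view the box, separators, clipper and brush all lie within about 0.5° of the rack's direction.
- **Soap box reading:** its position was read before the separators went on; I did not re-measure it afterwards.
- **Left alone:** the mug and bottle show at the same pixels before and after. I saw no contact with the jar or pumice, but did not measure them at the end.
- **Disagreement:** the wrist camera put the rack up to 3 mm farther away in x than the top camera did. I aimed between the two.
- **Forces:** the highest wrist force I read was about 10 N, when the brush was set down.

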